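# Rack the incubated tubes in order

### The job

The incubation is over: move the four sample tubes one by one from the dry bath heater to the empty bench rack, one tube to a cell, keeping the order in which they stand in the bath (the leftmost tube goes into the leftmost cell, and so on along the row). Keep the tubes upright and set each down gently on the floor of its cell, without dropping it; leave all four standing upright.

Things in the scene. Friction and masses are not known exactly. Their poses are not given: they have to be found in the camera images.
- dry_bath: Dry bath heater, fixed: white case 186 x 248 mm, 73 mm high, low sloped grey panel on the robot's side, four square aluminium blocks in one row. Origin on the table under the middle of the row; the row runs along its y axis (+y end = robot's left); x points away from the robot. Block centres at x = 0, y = +79.5, +26.5, -26.5, -79.5 mm.
- rack: Orange bench rack, fixed, empty at the start: 58 x 217 mm, walls 45 mm high, 5 mm thick, one row of four open square cells 48 mm wide inside; cell floors 5 mm above the table. Origin on the table under its middle; the row runs along its y axis (+y end = robot's left); x points away from the robot. Cell centres at x = 0, y = +79.5, +26.5, -26.5, -79.5 mm.
- tube_a_mid (a point): Sealed flat-footed sample tube, translucent, paper label, white ribbed cap, body 28 mm in diameter, 30 to 80 g: the tallest, 114 mm high, flat cap 35 mm wide and 14 mm high; cap's middle 50 mm above the point. The point is at the tube's centre, half-way up; z up along the tube. Starts upright in one of the four blocks.
- tube_b_mid (a point): Sealed flat-footed sample tube, translucent, paper label, white ribbed cap, body 28 mm in diameter, 30 to 80 g: 98 mm high, with the widest cap (flat, grey vent disc on top), 40 mm wide and 15 mm high; cap's middle 41 mm above the point. The point is at the tube's centre, half-way up; z up along the tube. Starts upright in one of the four blocks.
- tube_c_mid (a point): Sealed flat-footed sample tube, translucent, paper label, white ribbed cap, body 28 mm in diameter, 30 to 80 g: the shortest, 90 mm high, narrow deep cap 31 mm wide and 24 mm high; cap's middle 33 mm above the point. The point is at the tube's centre, half-way up; z up along the tube. Starts upright in one of the four blocks.
- tube_d_mid (a point): Sealed flat-footed sample tube, translucent, paper label, white ribbed cap, body 28 mm in diameter, 30 to 80 g: 104 mm high with a nozzle: cap 32 mm wide and 16 mm high, its middle 30 mm above the point; on it a nozzle 14 mm high, 16 tapering to 9 mm wide. The point is at the tube's centre, half-way up; z up along the tube. Starts upright in one of the four blocks.
- block_a: The block in which tube a stands at the start, one of the four alike in the dry bath's row: fixed, aluminium, 50 x 50 mm, 40 mm high, top 80 mm above the table; round bore 33 mm wide, its floor 46 mm above the table. Origin at the centre of its underside, 40 mm above the table; axes as the dry bath's.
- block_b: The block in which tube b stands at the start, one of the four alike in the dry bath's row: fixed, aluminium, 50 x 50 mm, 40 mm high, top 80 mm above the table; round bore 33 mm wide, its floor 46 mm above the table. Origin at the centre of its underside, 40 mm above the table; axes as the dry bath's.
- block_c: The block in which tube c stands at the start, one of the four alike in the dry bath's row: fixed, aluminium, 50 x 50 mm, 40 mm high, top 80 mm above the table; round bore 33 mm wide, its floor 46 mm above the table. Origin at the centre of its underside, 40 mm above the table; axes as the dry bath's.
- block_d: The block in which tube d stands at the start, one of the four alike in the dry bath's row: fixed, aluminium, 50 x 50 mm, 40 mm high, top 80 mm above the table; round bore 33 mm wide, its floor 46 mm above the table. Origin at the centre of its underside, 40 mm above the table; axes as the dry bath's.
Things that resemble listed ones, but are neither listed nor needed, are in the scene too. What is shaped like the part that bears tube_a_mid but yellow is not meant.

How it is judged:
By the outcome, as a careful person would: the job done as asked, in the order asked, and still so for the second after the job is handed in, with the robot touching nothing.
It also fails if it takes over 109 s, if anything falls off the work surface, if the arm or the gripper's body presses on something with over 40 N, if the wrist force passes 120 N, or if a joint passes its speed limit or range.

### The arm

A 6-joint arm with a two-finger parallel gripper is mounted at the origin on the work surface. World frame = base frame: x ahead of the robot, y to its left, z up, the work surface at z = 0. Lengths are in m, angles in rad, forces in N, time in s.
With the tool pointing down it reaches from about 0.3 to 0.85 m from the base axis. Payload 4.2 kg.
Tool frame: the origin (TCP) lies between the finger pads; the fingertips stand 22 mm ahead of it and the grasp point (between the pads) lies 3 mm ahead of it (manip.tip_extent is the z of the fingertips in the tool frame, in m); z points along the fingers, y is the line along which they close (so a half turn about z gives the same grasp; the last joint's range is limited). The gripper opens to 91 mm and grips with 3 to 60 N. Pads are 32 mm wide; open, the fingers measure 118 mm over their backs; the gripper's body (76 mm by 178 mm) begins 60 mm behind the grasp point.
Start: joints at [-0.02, 0.32, 1.565, -0, 1.257, -0.02], TCP at [0.575, 0, 0.236] pointing down, gripper open.
Joint ranges: [-3.11, 3.11], [-0.84, 2.01], [0.21, 2.61], [-1.34, 4.49], [0.05, 2.63], [-2.56, 2.56]. Speed limits (rad/s): [2.57, 2.57, 3.14, 3.14, 3.14, 3.14].

### API

Orientations are given as a unit quaternion [w, x, y, z].
In Python, from workcell import manip gives the robot as it stands. Calls block until the motion is done:
- manip.movep(position, orientation): joint-space move of the TCP to a pose.
- manip.move_linear(position, ori=None, vel=0.15, force_limit=None): straight line of the TCP; ori=None keeps the orientation; vel is the mean speed in m/s. With force_limit (N) it stops when the force on the tool has changed by that much, and returns True; else False.
- manip.goto_joints(angles): joint-space move.
- manip.gripper_to(opening): opening from 0.0 (shut) to 1.0 (fully open); the grip force is fixed at half the most; returns when the fingers have stopped.
- manip.sleep(seconds).
- manip.inverse_kinematics(position, orientation): joint angles nearest the present ones, or None.
- manip.read_state(): the state.
- manip.grab_frame(name): name is "scene" or "side" or "wrist"; returns a dict with "image" (400x640x3 uint8, red, green, blue), "intrinsics" (3x3 intrinsics, pixels), "k1" (the pictures are not rectified: a ray, as slopes to the right and down, at radius r is drawn at 1 + k1 r^2 times it, then the intrinsics apply), "R" (3x3) and "t" (3): a world point X has camera coordinates R X + t. Camera axes: x right, y down, z forward; pixel columns grow to the right and rows downward; lengths in m; the calibration is good to about 2 mm. A picture is of the moment at which its call begins. There is no depth.
A pose or a line that the arm cannot do raises manip.IKError and nothing moves.
- manip.hand_in(): hands the job in; it is judged then, once.
The state is a dict: "clock": time; "joint_pos": joint angles; "qd": joint speeds; "tau": joint torques, N m; "tcp_pos": TCP position; "tcp_rot": TCP orientation; "force": force on the tool from outside, world axes, zero at the start; "moment": the same for the moment, N m; "width": opening from 0.0 (shut) to 1.0 (fully open); "grasp_force": force on a finger pad.
Only numpy, scipy, OpenCV 4.12 (cv2) and the standard library are available. Lean on these libraries where they do the work, as an engineer would, in place of code of your own. Each camera call takes 0.05 s, during which the arm holds its last target. There are 200 camera calls.

## Working session

There is one attempt and no reset: what is moved stays moved. The work goes in short steps, each a Python script; the robot and the scene stay as the last script left them, time stands still between calls to the robot, and variables do not carry over. Pictures are saved under pics/ and viewed, at most 14 in all, crops included, and the job is handed in when it is done.

```bash
ls; mkdir -p pics
python3 - <<'E'
from workcell import manip
import cv2,numpy as np
for n in ["scene","side","wrist"]:
    f=manip.grab_frame(n); cv2.imwrite(f"pics/{n}0.png",f["image"][:,:,::-1])
    print(n,f["intrinsics"].tolist(),f["k1"],np.round(f["R"],3).tolist(),f["t"], (-f["R"].T@f["t"]).round(3))
print(manip.read_state(), manip.tip_extent)
E
```

```text
pics
scene [[402.09232776437307, 0.0, 325.58749067848134], [0.0, 402.09232776437307, 195.69854045590998], [0.0, 0.0, 1.0]] -0.09764051153642801 [[-0.865, 0.502, 0.006], [0.35, 0.612, -0.709], [-0.36, -0.611, -0.705]] [ 0.50585907 -0.13227486  0.99809242] [0.843 0.437 0.607]
side [[444.132700749407, 0.0, 313.16902557534155], [0.0, 444.132700749407, 193.85701184926057], [0.0, 0.0, 1.0]] -0.08189540208782373 [[0.77, -0.638, 0.001], [-0.341, -0.413, -0.844], [0.539, 0.65, -0.536]] [-0.4487299   0.24982548  0.6530731 ] [ 0.079 -0.608  0.561]
wrist [[319.93917203191023, 0.0, 320.9824601630429], [0.0, 319.93917203191023, 204.3928111171444], [0.0, 0.0, 1.0]] -0.03885245521465826 [[1.0, -0.001, -0.001], [-0.001, -0.97, 0.242], [-0.001, -0.242, -0.97]] [-0.57438409 -0.02684783  0.38931894] [0.575 0.067 0.384]
{'clock': 0.15, 'joint_pos': array([-1.99971426e-02,  3.20141384e-01,  1.56537000e+00, -8.72369237e-06,
        1.25743319e+00, -2.00145592e-02]), 'qd': array([ 0.00052757, -0.0017836 , -0.00265322,  0.00080976,  0.0024604 ,
       -0.00049158]), 'tau': array([-5.72294630e-04, -4.12774551e+01, -2.32154489e+01,  7.26667210e-02,
        4.33494255e-02, -9.00343002e-05]), 'tcp_pos': array([5.74649238e-01, 6.82139610e-06, 2.35326702e-01]), 'tcp_rot': array([-4.84565053e-04,  7.07099509e-01,  7.07113730e-01, -4.71307530e-04]), 'force': array([-0.39012005,  0.6026805 , -0.07874116]), 'moment': array([ 0.01532559, -0.00390305,  0.03287929]), 'grasp_force': 0.0, 'width': 0.9994159201512294} 0.022
```

View pics/scene0.png

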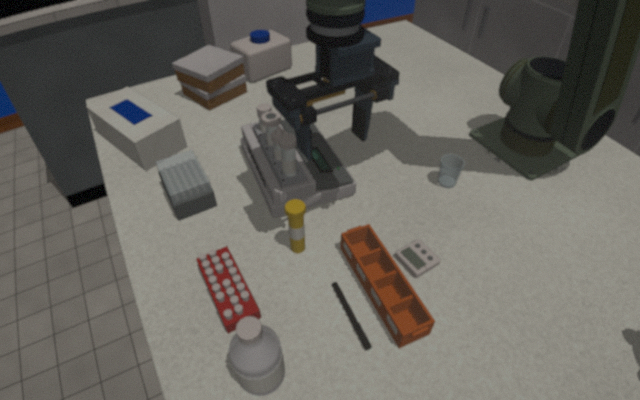

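View pics/side0.png

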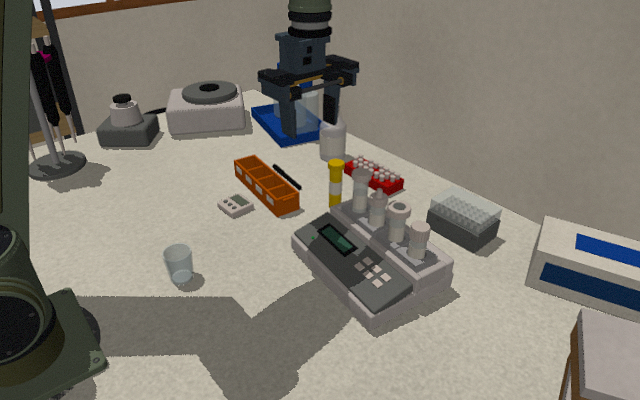

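View pics/wrist0.png

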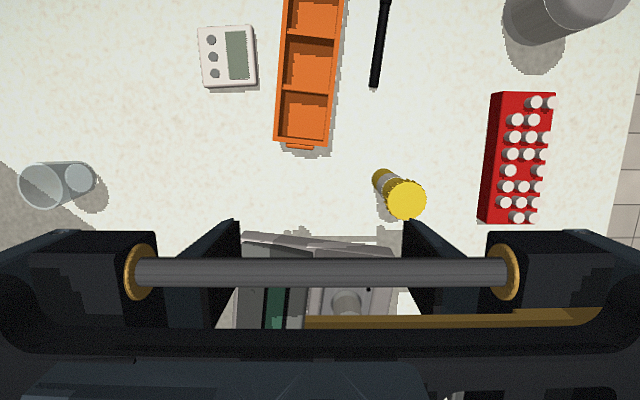

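The scene view shows the bath with its tubes around (270,140), the yellow decoy at (296,210) and the orange rack at (385,285). In the side view, the tubes from robot's left are at (361,175), (378,195), (398,208) and (420,228). The decoy there is at (336,165), and the rack runs from (237,160) to (298,210). The red cap rack, the grey tip box and the beaker are not wanted.

Run:
```python
import cv2
im=cv2.imread("pics/side0.png")[145:275,315:465]
cv2.imwrite("pics/c1.png",cv2.resize(im,None,fx=4.5,fy=4.5,interpolation=cv2.INTER_CUBIC))
```

```text
(no output)
```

View pics/c1.png

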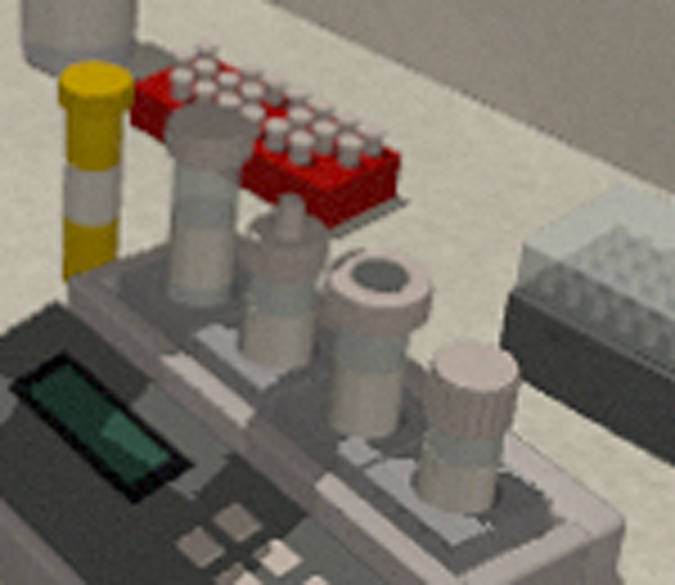

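The crop confirms the order from robot's left: a (tall, flat cap), d (nozzle), b (grey disc), c (short, deep cap). The yellow decoy stands left of the bath on the table. Next I cast rays at the known cap-top heights and fit the rack rim from its orange mask.

```bash
cat > h.py <<'E'
from workcell import manip
import cv2,numpy as np
def ray(f,px):
    x,y=cv2.undistortPoints(np.array([[px]],float),f["intrinsics"],np.array([f["k1"],0,0,0.]))[0,0]
    return -f["R"].T@f["t"], f["R"].T@np.array([x,y,1.])
def at(f,px,z):
    o,d=ray(f,px); return (o+d*(z-o[2])/d[2])[:2]
def px(f,X):
    X=np.atleast_2d(np.array(X,float))
    return cv2.projectPoints(X,cv2.Rodrigues(f["R"])[0],f["t"],f["intrinsics"],np.array([f["k1"],0,0,0.]))[0][:,0]
def quat(yaw):  # tool down, tool x = row (+y) direction turned by yaw
    from scipy.spatial.transform import Rotation as R
    q=(R.from_euler("z",yaw)*R.from_quat([2**-.5,2**-.5,0,0])).as_quat(); return np.r_[q[3],q[:3]]
def rackmask(im,lo=60):
    h=cv2.cvtColor(im,cv2.COLOR_RGB2HSV); m=cv2.inRange(h,(5,150,lo),(17,255,255))
    n,l,s,_=cv2.connectedComponentsWithStats(m); return (l==1+s[1:,4].argmax()).astype(np.uint8)*255
E
python3 - <<'E'
from h import *
f=manip.grab_frame("side")
P={}
for n,p,z in [("a",(362.1,173.9),.160),("d",(379.9,188.6),.150),("b",(399.4,206.1),.144),("c",(420.3,226.8),.136)]:
    P[n]=at(f,p,z); print(n,P[n].round(4))
v=P["a"]-P["c"]; print(np.linalg.norm(v),np.degrees(np.arctan2(-v[0],v[1])))
print("yellow",at(f,(336.3,162.8),.114))
for n in ["side","scene"]:
    f=manip.grab_frame(n); m=rackmask(f["image"])
    c=max(cv2.findContours(m,0,2)[0],key=cv2.contourArea)
    print(n,cv2.contourArea(c),[ (q[0].tolist(),at(f,q[0],.045).round(3).tolist()) for q in cv2.approxPolyDP(cv2.convexHull(c),3,True)])
E
```

```text
a [ 0.5943 -0.1251]
d [ 0.5944 -0.1701]
b [ 0.5862 -0.2234]
c [ 0.5765 -0.2774]
0.1533203303346509 -6.672820689002018
yellow [ 0.64465431 -0.00150233]
side 2030.0 [([234, 160], [0.547, 0.264]), ([256, 156], [0.601, 0.247]), ([298, 192], [0.577, 0.046]), ([298, 208], [0.539, -0.003]), ([277, 216], [0.489, 0.001]), ([236, 176], [0.509, 0.193])]
scene 3822.0 [([350, 230], [0.562, 0.049]), ([369, 226], [0.527, 0.058]), ([432, 319], [0.549, 0.264]), ([428, 332], [0.569, 0.277]), ([400, 345], [0.617, 0.272]), ([343, 238], [0.583, 0.059])]
```

Run:
```python
from h import *
for n,p in [("rack",(.565,.09,.28)),("bath",(.588,-.267,.32))]:
    manip.movep(p,quat(0)); manip.sleep(.3)
    f=manip.grab_frame("wrist"); np.savez(f"{n}.npz",**f)
    cv2.imwrite(f"pics/w{n}.png",f["image"][:,:,::-1])
    print(n,manip.read_state()["clock"],(-f["R"].T@f["t"]).round(3))
    if n=="rack":
        m=rackmask(f["image"]); c=max(cv2.findContours(m,0,2)[0],key=cv2.contourArea)
        r=cv2.minAreaRect(c);print(r)
        b=np.array([at(f,q,.045) for q in cv2.boxPoints(r)]); print(b.round(4),b.mean(0),np.linalg.norm(b-np.roll(b,1,0),axis=1))
```

```text
rack 1.1333 [0.565 0.157 0.428]
((320.0921325683594, 118.71672058105469), (52.34487533569336, 197.6953887939453), 6.709836959838867)
[[0.5169 0.0491]
 [0.5485 0.271 ]
 [0.6053 0.2647]
 [0.5816 0.0411]] [0.56307576 0.15648133] [0.0651654  0.22406131 0.05709496 0.22489432]
bath 2.8333 [ 0.588 -0.199  0.468]
```

View pics/wbath.png

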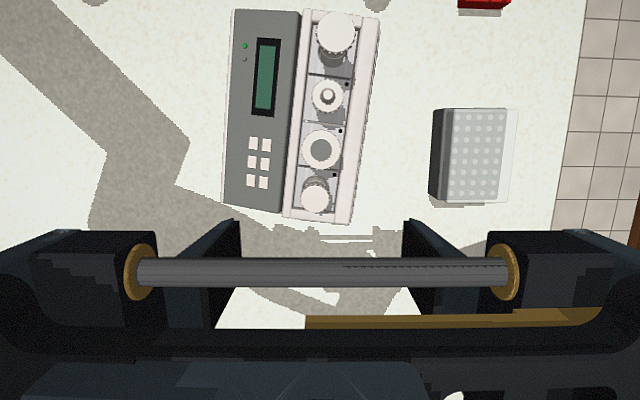

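View pics/wrack.png

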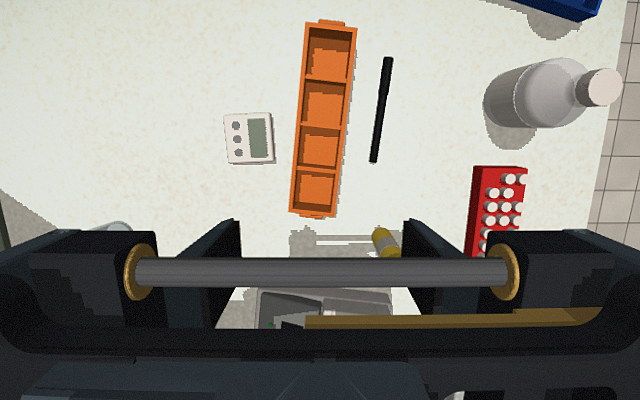

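The bath view from above shows caps a (336,33), d's nozzle tip (327,96), b (320,150) and c (314,196). The rack view shows four empty cells centred at about (320,119). Next I refine the caps with circle fits.

Run:
```python
from h import *
f=dict(np.load("bath.npz")); g=cv2.cvtColor(f["image"],cv2.COLOR_RGB2GRAY); s=4
o,_=ray(f,(320,200)); k=f["intrinsics"][0,0]
vis=cv2.resize(f["image"][0:230,270:390],None,fx=s,fy=s,interpolation=cv2.INTER_CUBIC)[:,:,::-1].copy()
P=[]
for n,p,z,w in [("a",(336,33),.160,.035),("d",(327,96),.136,.032),("b",(320,150),.144,.040),("c",(314,196),.136,.031)]:
    r=k*w/2/(o[2]-z)*s
    x0,y0=int(p[0]-32),max(0,int(p[1]-32))
    c=cv2.resize(g[y0:y0+64,x0:x0+64],None,fx=s,fy=s,interpolation=cv2.INTER_CUBIC)
    h=cv2.HoughCircles(cv2.GaussianBlur(c,(0,0),2),cv2.HOUGH_GRADIENT,1,400,param1=80,param2=8,minRadius=int(r*.92),maxRadius=int(r*1.12))
    q=h[0,0]; u=q[:2]/s+(x0-.375,y0-.375); P.append(at(f,u,z)); print(n,u.round(1),q[2]/s,r/s,P[-1].round(4))
    cv2.circle(vis,tuple(int(t) for t in ((u-(270,0))*s)),int(q[2]),(0,0,255),1)
P=np.array(P); y=np.array([.0795,.0265,-.0265,-.0795])
print(np.linalg.norm(np.diff(P,axis=0),axis=1),np.polyfit(y,P,1))
cv2.imwrite("pics/cb.png",cv2.resize(vis,None,fx=.65,fy=.65))
```

```text
a [335.5  32.5] 19.0 18.151691740591573 [ 0.6012 -0.1186]
d [328.   95.5] 16.0 15.397766784897845 [ 0.5953 -0.1702]
b [320.8 149.5] 19.375 19.721785334647503 [ 0.5881 -0.2227]
c [314.5 198.5] 13.875 14.916586572869788 [ 0.5815 -0.275 ]
[0.05189439 0.05298646 0.05270174] [[ 0.12504254  0.98399522]
 [ 0.5915378  -0.19660735]]
```

View pics/cb.png

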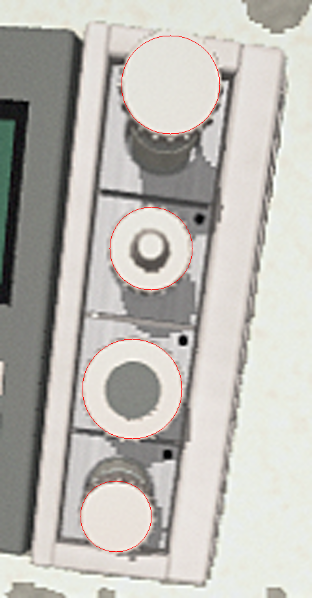

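Cap spacing is 52–53 mm, as it must be, and the row yaw is -7.2°, which the rack shares. I move tube a first.

```bash
cat >> h.py <<'E'
YAW=-np.radians(7.15); Q=quat(YAW); ROW=np.array([-np.sin(YAW),np.cos(YAW)])
RACK=np.array([.5631,.1565])
#      cap xy, height of cap middle over foot, slot
T={"a":((.6012,-.1186),.107,.0795),"d":((.5953,-.1702),.082,.0265),"b":((.5881,-.2227),.090,-.0265),"c":((.5815,-.275),.078,-.0795)}
def st(*m):
    s=manip.read_state(); print(*m,"t%.1f"%s["clock"],"w%.3f"%s["width"],"F",s["force"].round(1),"g%.1f"%s["grasp_force"],s["tcp_pos"].round(4))
def pick(n):
    xy,h,_=T[n]; z=.046+h+.003
    manip.movep((*xy,z+.065),Q); st("above")
    manip.move_linear((*xy,z),vel=.1,force_limit=8) and st("HIT")
    manip.gripper_to(0.2); st("gripped",n)
    manip.move_linear((*xy,.14+h),vel=.12); st("lifted")
def place(n):
    _,h,s=T[n]; xy=RACK+s*ROW; z=.005+h+.003
    manip.movep((*xy,.14+h),Q)
    manip.move_linear((*xy,z+.008),vel=.12); manip.sleep(.2); st("over",n)
    print("touch",manip.move_linear((*xy,z-.003),vel=.02,force_limit=2.5)); st("down")
def release(n):
    xy=manip.read_state()["tcp_pos"]
    manip.gripper_to(.8); manip.move_linear((xy[0],xy[1],xy[2]+.07),vel=.15); st("released",n)
def snap(cam,name):
    f=manip.grab_frame(cam); cv2.imwrite(f"pics/{name}.png",f["image"][:,:,::-1]); return f
E
python3 - <<'E'
from h import *
pick("a"); snap("side","s1"); place("a"); snap("side","s2")
E
python3 -c "
import cv2,numpy as np
cv2.imwrite('pics/s12.png',np.vstack([cv2.imread('pics/%s.png'%n)[60:330,150:500] for n in('s1','s2')]))"
```

```text
above t3.6 w1.003 F [ 0.2  0.4 -0.1] g0.0 [ 0.6019 -0.1194  0.222 ]
gripped a t5.3 w0.373 F [-0.1 -0.4  0. ] g30.0 [ 0.6012 -0.1186  0.156 ]
lifted t6.2 w0.373 F [0.1 0.7 0.1] g30.0 [ 0.6007 -0.1185  0.2461]
over a t9.0 w0.378 F [-0.5 -0.  -0.8] g30.0 [0.5733 0.2355 0.1237]
touch True
down t9.4 w0.376 F [-0.  -0.   3.5] g30.0 [0.573  0.2354 0.1149]
```

View pics/s12.png

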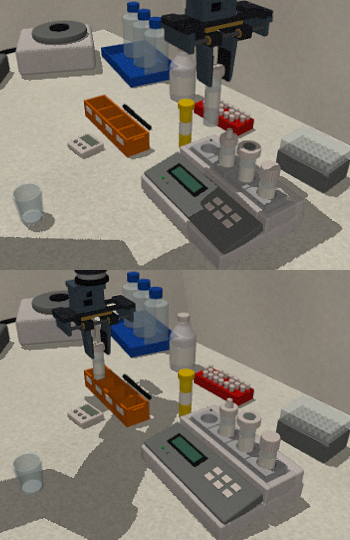

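Tube a was gripped by its cap (34 mm) and carried upright. In the lower frame it stands in the far cell at (97,360), with touch at the expected height. I release it and go on to d.

```bash
python3 - <<'E'
from h import *
release("a"); pick("d"); place("d"); release("d"); snap("side","s3")
E
python3 -c "
import cv2
cv2.imwrite('pics/s3c.png',cv2.resize(cv2.imread('pics/s3.png')[90:290,200:460],None,fx=2.5,fy=2.5))"
```

```text
released a t10.8 w0.801 F [-0.8  1.3 -0.6] g0.0 [0.5725 0.2352 0.1843]
above t12.3 w0.800 F [0.3 0.6 0.5] g0.0 [ 0.5955 -0.1691  0.1958]
gripped d t13.8 w0.340 F [ 0.  -0.3  0.6] g30.0 [ 0.5953 -0.1702  0.1311]
lifted t14.8 w0.343 F [-0.4  0.1 -0.5] g30.0 [ 0.5948 -0.1701  0.2211]
over d t17.5 w0.347 F [ 0.1 -0.4 -0.3] g30.0 [0.5668 0.1829 0.0987]
touch True
down t17.9 w0.343 F [ 0.2 -0.5  4.5] g30.0 [0.5664 0.1828 0.09  ]
released d t19.3 w0.798 F [-1.2  0.4 -0.3] g0.0 [0.5659 0.1827 0.1595]
```

View pics/s3c.png

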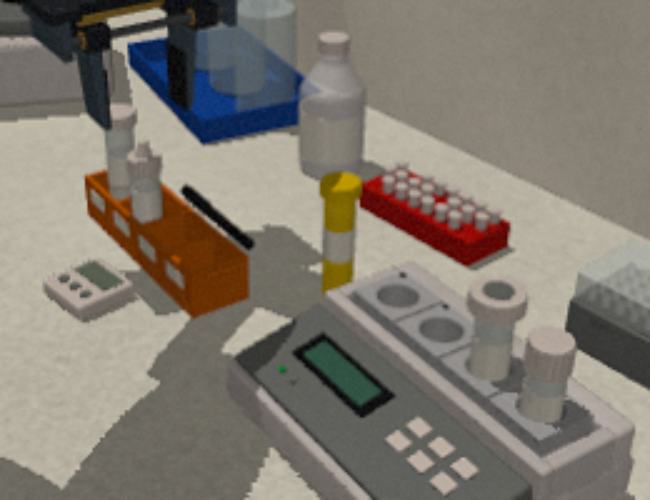

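Tubes a and d stand upright in the first two cells, at crop (120,150) and (146,185). Tubes b and c are still in the bath.

```bash
python3 - <<'E'
from h import *
for n in "bc":
    pick(n); place(n); release(n)
manip.movep((.5,-.05,.3),Q); manip.sleep(.5); st(); snap("side","s4"); snap("scene","s5")
E
python3 -c "
import cv2,numpy as np
f=lambda n,y,x:cv2.resize(cv2.imread('pics/%s.png'%n)[y:y+150,x:x+200],None,fx=2,fy=2)
cv2.imwrite('pics/s45.png',np.hstack([f('s4',90,200),f('s5',195,290)]))"
```

```text
above t20.9 w0.801 F [ 0.1 -0.2 -0.1] g0.0 [ 0.5883 -0.2215  0.2038]
gripped b t22.3 w0.427 F [-0.7 -0.6  1.2] g30.0 [ 0.5882 -0.2228  0.1392]
lifted t23.2 w0.430 F [ 1.   0.2 -0.7] g30.0 [ 0.5876 -0.2225  0.229 ]
over b t25.9 w0.432 F [ 0.3 -0.2 -1.2] g30.0 [0.5601 0.1303 0.1067]
touch True
down t26.4 w0.428 F [-0.4 -0.7  3.6] g30.0 [0.5599 0.1303 0.0982]
released b t27.6 w0.799 F [ 0.1  0.7 -1.2] g0.0 [0.5593 0.1302 0.1676]
above t29.2 w0.800 F [0.2 0.6 0.7] g0.0 [ 0.5817 -0.2738  0.1918]
gripped c t30.7 w0.334 F [-0.5 -0.4 -0.2] g30.0 [ 0.5815 -0.275   0.127 ]
lifted t31.6 w0.333 F [ 0.7 -0.   0.2] g30.0 [ 0.581  -0.2748  0.2171]
over c t34.3 w0.329 F [ 0.1 -0.6 -0.4] g30.0 [0.5536 0.0777 0.0947]
touch True
down t34.8 w0.331 F [-0.5 -0.3  3.9] g30.0 [0.5532 0.0776 0.086 ]
released c t36.2 w0.803 F [-0.5  0.3 -0.6] g0.0 [0.5527 0.0776 0.1555]
t37.5 w0.800 F [-0.4 -0.1  0.8] g0.0 [ 0.5001 -0.0498  0.2998]
```

View pics/s45.png

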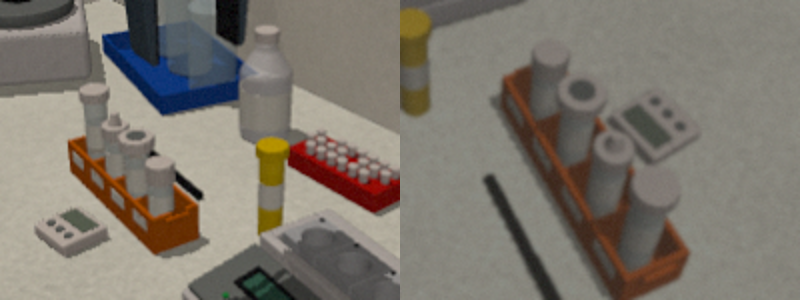

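Both views show all four tubes upright in the rack in the order a, d, b, c, at side crop (95,120), (115,145), (137,160) and (160,185). The gripper is clear of them.

```bash
python3 -c "
from workcell import manip
print(manip.hand_in())"
```

```text
the job is handed in; nothing more can be done
None
```

All four tubes stand upright in the orange rack in their bath order (a, d, b, c from the robot's left), each set down on light contact, and the job was handed in at about 38 s of the 109 s allowed.

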